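Set out a glue pot from the nested stack

ROBOT

A 6-joint arm with a two-finger parallel gripper is mounted at the origin on the work surface. World frame = base frame: x ahead of the robot, y to its left, z up, the work surface at z = 0. Lengths are in m, angles in rad, forces in N, time in s.
With the tool pointing down it reaches from about 0.375 to 0.975 m from the base axis. Payload 3.8 kg.
Tool frame: the origin (TCP) lies on the centre line of the jaws, within the pads' length; the fingertips stand 14 mm ahead of it and the grasp point (between the pads) lies 5 mm behind it; z points along the fingers, y is the line along which they close (so a half turn about z gives the same grasp; the last joint's range is limited). The gripper opens to 85 mm and grips with 20 to 120 N. Pads are 22 mm wide; open, the fingers measure 114 mm over their backs; the gripper's body (76 mm by 85 mm) begins 54 mm behind the grasp point. The pads swing forward as they close: fully open they stand 13 mm farther back than shut.
Start: joints at [-1.322, 0.264, 1.604, -0, 1.274, -0.037], TCP at [0.19, -0.648, 0.245] pointing down, gripper open.
Joint ranges: [-2.63, 2.63], [-0.94, 2.18], [0.31, 2.57], [-1.31, 4.45], [0, 2.66], [-2.55, 2.55]. Speed limits (rad/s): [2.57, 2.57, 3.14, 3.14, 3.14, 3.14].

INTERFACE

Orientations are given as a rotation vector (axis times angle).
In Python, from workcell import bot, eyes, spot_in gives the robot as it stands.
- The arm moves only by the tool carry_out, never from a script. Its argument "series" is text: rows parted by semicolons, each of 4 numbers parted by spaces: the shift along the world's x, y, z in m, then the turn about the world's z in degrees. In form: tx ty tz roll; .... A call has 1 to 20 rows; each row shifts and turns the commanded pose from where the row before left it; what a row does not reach is not made up. A row lasts 1/8 s, in which the tool goes at most 62.5 mm and 10.7 degrees, less where a joint would pass 70% of its speed; a pose out of reach is approached as far as the arm can. A call is refused whole if a number of a shift passes 0.0625 or a number of a turn 10.7, either way. A call with a gripper value outside its range is refused whole. "jaw" is the gripper command: -1 is shut, 1 is fully open, values between are in proportion, set as the call begins (left out, the last holds). The fingers move at their own pace and stop on an object; "grip_force" is the grip in N (left out, the last holds). Time passes only in rows, so rows that do not move let the fingers close. It gives the time, the measured TCP pose, the force, the opening and the grip force at its end, in the units of the state.
- bot.read_state(): the state, without advancing time (a new reading comes with each control period).
- eyes.read_camera(name): name is "scene" or "top" or "wrist"; returns (picture, depth): 384x512x3 uint8, blue, green, red; 384x512 float32, m along the optical axis (not along the pixel's ray), 0 where there is no reading.
- eyes.get_calibration(name): a dict with "K" (3x3 intrinsics, pixels), "position" and "rotation" of the camera in the world; the wrist camera has in their place "T_tool_cam" (4x4, takes a point from camera to tool coordinates, whose origin is the TCP and whose axes are the flange's). Camera axes: x right, y down, z forward; pixel columns grow to the right and rows downward; lengths in m; the calibration is good to about 2 mm. The wrist camera is an equidistant fisheye: a pixel r from the principal point sees the ray r / f radians off the axis. A picture is of the moment at which its call begins: read the wrist's pose just before it. get_calibration takes no time and is no camera call.
- bot.finish_job(): hands the job in; it is judged then, once.
Trained networks look in the newest picture that a camera, given by its name, has taken for a name from the list of things; names that differ only in an ending like _2 or _b are one class to them, and where a whole thing is asked for, a point or a joint stands for the part that bears it (a point fixed in the world has none). Each returns a list of dicts, best first, with "score" (0 to 1); they miss things now and then, are a little off and sometimes report something else, mostly with a low value. They report only what shows in the picture. A call takes as long as a camera call. They do not tell look-alikes from the thing itself.
- spot_in(camera, target): "rect" ([centre column, centre row, width, height] in pixels, round what is visible of it).
The state is a dict: "time": time; "q": joint angles; "joint_vel": joint speeds; "joint_torque": joint torques, N m; "tool_pos": TCP position; "tcp_rot": TCP orientation; "wrist_force": force on the tool from outside, world axes, zero at the start; "torque": the same for the moment, N m; "width": opening from 0.0 (shut) to 1.0 (fully open); "grip_force": force on a finger pad.
Only numpy, scipy, OpenCV 4.12 (cv2) and the standard library are available. Lean on these libraries where they do the work, as an engineer would, in place of code of your own. Each camera call takes 0.05 s, during which the arm holds its last target. There are 200 camera calls.

TASK

Set up a place at the craft table: pull the top pot free of the nested stack, straight up and without dragging the pot below it out, and set it down gently, upright, in the middle of the cork coaster. Then lower the large glue stick into it so that it stands in the pot, cap up, and let go; do not drop or tip over the pot or the stick, and leave the small glue stick, the bottle and the tape roll where they are.

Things in the scene. Friction and masses are not known exactly. Their poses are not given: they have to be found in the camera images.
- pot_center (a point): The loose white plastic pot on top of the nested stack: open, conical, 90 mm tall, outer diameter 66 mm at the rim and 46 mm at the base, wall 2 mm, floor 4 mm, 70 g. This point is on its axis, half-way up (45 mm below its rim); z points up. Its rim is 42 mm above that of the pot below; spring nubs in there cling to a bead round it: a straight pull of 5 to 10 N frees it within 4 mm; it is out after 48 mm.
- held_rim (a point): Centre of the rim of the second pot of the stack, which must stay; same size and look. Fingers closed round the loose pot must end above this rim (66 mm outer diameter). The bottom pot, 42 mm lower again, is fixed to a plywood stand 110 mm square, 16 mm thick, screwed to the table. The rims are 106, 148 and 190 mm above the table.
- held_pot (a joint): How far the second pot has been pulled up out of the stack, in m: 0 is home. It sits tight and only moves under more than about 20 N upward.
- coaster_top (a point): Centre of the upper face of the round cork coaster, 100 mm in diameter and 5 mm thick, fixed on the table.
- large_stick_center (a point): The large glue stick: a plain white cylinder with a grey cap, 26 mm diameter, 130 mm tall, 60 g, standing on the table cap up. This point is on its axis, half-way up (65 mm); z points up towards the cap.
- small_stick_center (a point): The small glue stick, a bystander: same look, 18 mm diameter, 85 mm tall, standing on the table. This point is on its axis, half-way up.
- bottle_mid (a point): A clear closed plastic bottle, a bystander, 72 mm diameter, 160 mm tall, standing. This point is on its axis 80 mm up.
- tape_mid (a point): A cardboard-coloured tape roll lying flat, a bystander, 100 mm outer diameter, 30 mm high. This point is its centre, 15 mm up.
Not all that is in view belongs to the job. Leave any pink or red look-alike of the part that bears held_rim alone.

How it is judged:
By the outcome, as a careful person would: the job done as asked, in the order asked, and still so for the second after the job is handed in, with the robot touching nothing.
It also fails if it takes over 64 s, if anything falls off the work surface, if the arm or the gripper's body presses on something with over 40 N, if the wrist force passes 120 N, or if a joint passes its speed limit or range.

## Working session

There is one attempt and no reset: what is moved stays moved. The work goes in short steps, Python scripts to look and compute and a tool call to move; the robot and the scene stay as the last step left them, time stands still between calls to the robot, and variables do not carry over. Pictures are saved under pics/ and viewed, at most 10 in all, crops included, and the job is handed in when it is done.

Besides the shell and the picture viewer there is one more tool, called after ">>>" as name(argument=value, ...) on one line, values as JSON. carry_out: Moves the arm, as the interface text tells. Its arguments: {"type":"object","properties":{"series":{"type":"string"},"jaw":{"type":"number"},"grip_force":{"type":"number"}},"required":["series"]}

```bash
mkdir -p pics
cat > h.py <<'E'
import numpy as np, cv2
from workcell import bot, eyes, spot_in
def cloud(name):
    im,d=eyes.read_camera(name); c=eyes.get_calibration(name); K=np.array(c["K"])
    v,u=np.indices(d.shape); 
    P=np.stack([(u-K[0,2])/K[0,0]*d,(v-K[1,2])/K[1,1]*d,d],-1)
    R=np.array(c["rotation"]); R=R if R.shape==(3,3) else cv2.Rodrigues(R)[0]
    W=P@R.T+np.array(c["position"]); W[d==0]=np.nan
    return im,W
E
python3 - <<'E'
from h import *
ims=[]
for n in ("scene","top"):
    im,W=cloud(n); np.save(n,W); cv2.imwrite(n+".png",im)
    c=eyes.get_calibration(n); print(n,c["position"],np.round(c["rotation"],2).tolist())
    for t in ("pot_center","held_pot","large_stick_center","small_stick_center","bottle_mid","tape_mid","coaster_top"):
        try:
            for r in spot_in(n,t)[:4]:
                x,y=map(int,r["rect"][:2]); print(t,round(r["score"],2),np.round(r["rect"]),np.round(W[y,x],3))
        except Exception as e: print(t,e)
    cv2.imwrite("pics/%s0.png"%n,cv2.resize(im,(800,600)))
print(bot.read_state())
E
```

```text
scene [1.19403529 0.46621414 0.7392715 ] [-1.22, -2.18, 1.07]
pot_center 0.58 [343. 190.  38.  40.] [0.463 0.229 0.15 ]
pot_center 0.19 [176. 191.  44.  27.] [ 0.507 -0.182  0.008]
held_pot 0.95 [342. 210.  33.  24.] [0.517 0.25  0.146]
held_pot 0.69 [236. 121.  28.  30.] [ 0.342 -0.103  0.147]
held_pot 0.6 [246. 234.  35.  38.] [0.637 0.107 0.106]
held_pot 0.58 [384. 164.  36.  34.] [0.282 0.258 0.113]
large_stick_center 0.87 [242. 187.  15.  47.] [0.486 0.002 0.078]
bottle_mid 0.75 [ 76. 195.  39.  71.] [ 0.718 -0.272  0.102]
tape_mid 0.78 [316. 343.  61.  63.] [0.717 0.304 0.003]
tape_mid 0.41 [ 76. 195.  41.  70.] [ 0.718 -0.272  0.102]
coaster_top 0.79 [176. 190.  39.  30.] [ 0.505 -0.18   0.007]
top [0.26661364 0.0078305  1.23533192] [-2.08, 2.14, -0.22]
pot_center 0.98 [143. 192.  32.  30.] [0.507 0.251 0.119]
held_pot 0.92 [133. 275.  32.  30.] [0.315 0.283 0.065]
held_pot 0.88 [198. 129.  25.  34.] [0.678 0.129 0.06 ]
held_pot 0.64 [217. 259.  33.  30.] [0.347 0.083 0.059]
held_pot 0.6 [311. 265.  29.  26.] [ 0.329 -0.143  0.061]
large_stick_center 0.28 [152. 201.  23.  25.]
[... 243 characters left out ...]
.] [ 0.493 -0.193  0.003]
{'time': 0.8, 'q': array([-1.32193887e+00,  2.63856172e-01,  1.60394284e+00,  1.77400379e-05,
        1.27372686e+00, -3.68746260e-02]), 'joint_vel': array([-0.00092239,  0.00072895, -0.00011493, -0.00043903,  0.00058884,
        0.00033468]), 'joint_torque': array([-3.21580092e-04, -5.14978194e+01, -3.67695773e+01, -3.88099552e-04,
        4.25019080e-04,  2.66605191e-07]), 'tool_pos': array([ 0.19027926, -0.64764121,  0.24534021]), 'tcp_rot': array([3.10952329e+00, 4.47284375e-01, 3.75931163e-05]), 'wrist_force': array([-0.00543922,  0.92115116,  0.00314294]), 'torque': array([ 0.00082702, -0.01489686, -0.0629036 ]), 'grip_force': 0.0, 'width': 0.9990953976140152}
```

View pics/scene0.png

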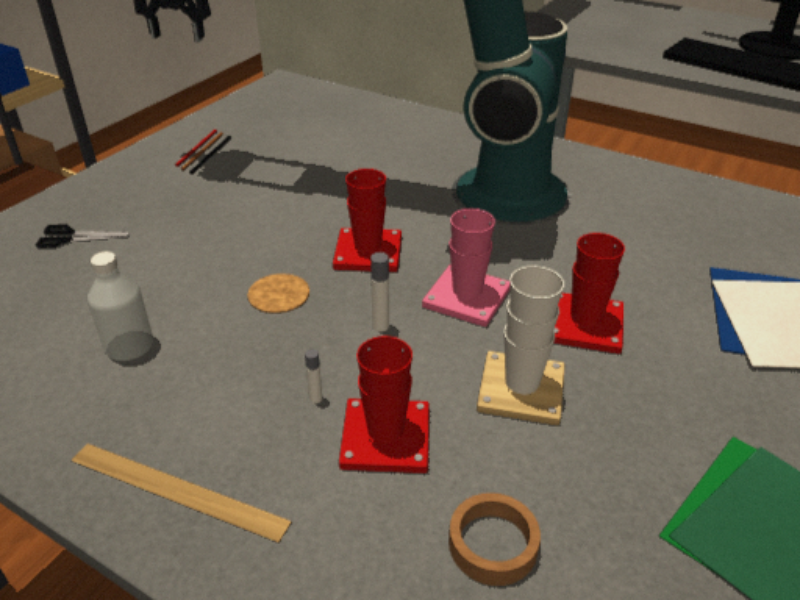

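View pics/top0.png

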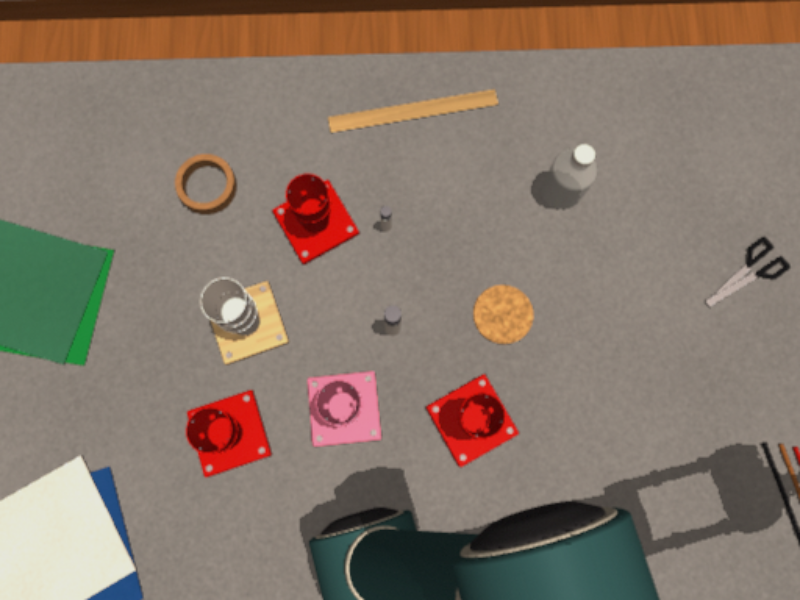

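The two views show one white stack on plywood, at scene (535,285) and top (228,300) in 800x600 pixels. Look-alikes are red stacks at scene (366,190), (385,360), (600,260) and a pink one at (472,230). The white stack is the choice. The large stick is at scene (380,290) and the small one at (313,375). The coaster is at (278,292). Next I fit positions and check one close crop.

```bash
cat >> h.py <<'E'
from scipy.optimize import least_squares
def circ(P,r=None):
    P=P[:,:2]; c0=P.mean(0)
    if r: s=least_squares(lambda p:np.hypot(*(P-p[:2]).T)-r,c0,loss="soft_l1",f_scale=.002)
    else: s=least_squares(lambda p:np.hypot(*(P-p[:2]).T)-p[2],[*c0,.03],loss="soft_l1",f_scale=.002)
    return np.round(s.x,4),round(float(np.median(abs(s.fun)))*1e3,2)
E
python3 - <<'E'
from h import *
def sel(W,c,r,z0,z1):
    W=W.reshape(-1,3); m=(np.hypot(W[:,0]-c[0],W[:,1]-c[1])<r)&(W[:,2]>z0)&(W[:,2]<z1); return W[m]
for n in("scene","top"):
    W=np.load(n+".npy"); im=cv2.imread(n+".png")
    for nm,c,r,z0,z1,R in [("pot",(.49,.24),.07,.18,.2,.0325),("rim2",(.49,.24),.07,.142,.152,.033),("large",(.49,0),.04,.02,.1,.013),("largecap",(.49,0),.05,.1,.126,.013),("largetop",(.49,0),.05,.126,.14,None),("small",(.645,0),.03,.02,.08,.009),("bottle",(.69,-.28),.06,.02,.09,.036)]:
        P=sel(W,c,r,z0,z1)
        if len(P)>8: print(n,nm,len(P),circ(P,R),P.mean(0).round(4),P[:,2].max().round(3))
    hsv=cv2.cvtColor(im,cv2.COLOR_BGR2HSV)
    m=((hsv[...,0]>8)&(hsv[...,0]<22)&(hsv[...,1]>120))&(np.hypot(W[...,0]-.5,W[...,1]+.19)<.08)
    P=W[m]; print(n,"coaster",len(P),(P.min(0)+P.max(0)).round(4)/2,np.ptp(P,0),P.mean(0))
    (x,y),rad=cv2.minEnclosingCircle(np.argwhere(m)[:,::-1].astype(np.float32)); print(x,y,W[int(y),int(x)])
a=cv2.imread("scene.png")[150:280,300:400];b=cv2.imread("top.png")[165:250,115:200]
cv2.imwrite("pics/crop.png",np.hstack([cv2.resize(a,(400,520)),cv2.resize(b,(400,520))]))
c=eyes.get_calibration("wrist");print(c)
E
```

```text
scene pot 383 (array([0.4887, 0.2372]), 1.44) [0.487  0.2364 0.187 ] 0.194
scene rim2 204 (array([0.4858, 0.2365]), 1.81) [0.5055 0.2418 0.1479] 0.152
scene large 299 (array([ 0.4725, -0.0024]), 0.75) [0.4808 0.0035 0.0602] 0.1
scene largecap 115 (array([ 0.4725, -0.0022]), 0.63) [0.4807 0.0032 0.113 ] 0.126
scene largetop 80 (array([ 0.4749, -0.001 ,  0.0094]), 1.83) [ 4.758e-01 -4.000e-04  1.310e-01] 0.135
scene small 183 (array([0.6478, 0.0035]), 0.6) [0.6532 0.0079 0.0496] 0.079
scene bottle 829 (array([ 0.7047, -0.2996]), 0.82) [ 0.7205 -0.2756  0.0558] 0.09
scene coaster 762 [ 0.49115 -0.1883   0.0056 ] [0.10428824 0.10556327 0.01153417] [ 0.49273689 -0.18421522  0.00651342]
177.56410217285156 186.0 [ 0.49212377 -0.18726426  0.0086082 ]
top pot 158 (array([0.4884, 0.235 ]), 1.41) [0.4931 0.2402 0.1879] 0.194
top rim2 109 (array([0.4876, 0.2357]), 5.2) [0.4874 0.2315 0.1471] 0.152
top large 57 (array([ 0.4748, -0.0031]), 0.26) [ 0.465  -0.0025  0.0608] 0.099
top largecap 21 (array([ 0.4747, -0.003 ]), 0.29) [ 0.465  -0.0024  0.1137] 0.126
top largetop 96 (array([ 0.4741, -0.0031
[... 186 characters left out ...]
844  0.056 ] 0.09
top coaster 1119 [ 0.4933 -0.1865  0.0053] [0.09687601 0.09738398 0.01531467] [ 0.49271952 -0.1863215   0.0054833 ]
321.5 201.0 [ 0.49175184 -0.18419517  0.00837659]
{'K': array([[297.31863964,   0.        , 253.23506137],
       [  0.        , 297.31863964, 196.68565785],
       [  0.        ,   0.        ,   1.        ]]), 'T_tool_cam': array([[ 1.33407760e-03, -9.46509784e-01, -3.22672354e-01,
         8.31093218e-02],
       [ 9.99998307e-01,  1.67164432e-03, -7.69053705e-04,
         5.32820892e-04],
       [ 1.26731027e-03, -3.22670782e-01,  9.46510412e-01,
        -1.29401357e-01],
       [ 0.00000000e+00,  0.00000000e+00,  0.00000000e+00,
         1.00000000e+00]])}
```

View pics/crop.png

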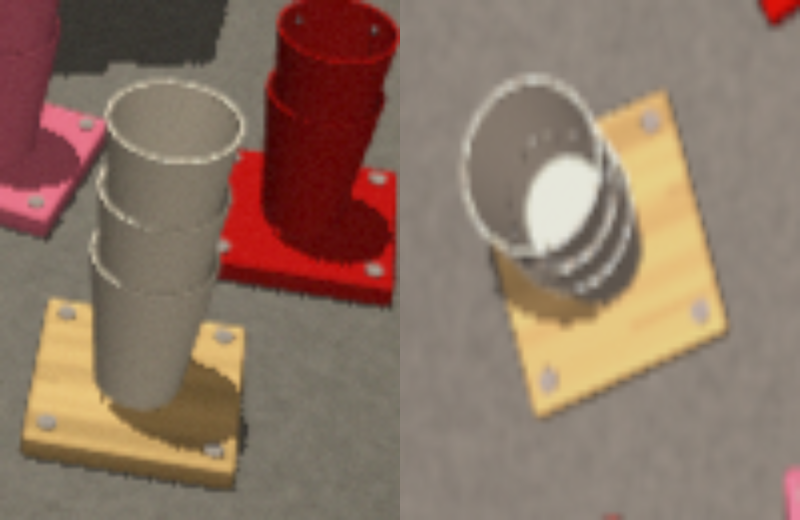

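The crop confirms a white three-rim stack on plywood, with the loose pot at about (0.4885, 0.236). The coaster is at (0.4927, -0.1865) and the large stick at (0.474, -0.003). Moving above the pot.

>>> carry_out(series=".0375 .0435 .008 0;.0375 .0435 .008 0;.0375 .0435 .008 0;.0375 .0435 .008 0;.0375 .0435 .008 0;.0375 .0435 .008 0;.0375 .0435 .008 0;.0375 .0435 .0 0;0 .053 0 0;0 .053 0 0;0 .053 0 0;0 .053 0 0;0 .053 0 0;0 .053 0 0;0 .053 0 0;0 .053 0 0;0 .053 0 0;0 0 0 0", jaw=1, grip_force=40)

```text
time: 3.05
tool_pos: [0.4899, 0.1806, 0.3014]
tcp_rot: [-3.107, -0.455, -0.0]
wrist_force: [0.6, -1.0, 0.2]
width: 0.997
grip_force: 0.0
```

```bash
cat >> h.py <<'E'
def wcloud():
    s=bot.read_state(); im,d=eyes.read_camera("wrist"); c=eyes.get_calibration("wrist"); K=c["K"]
    v,u=np.indices(d.shape); a=(u-K[0,2])/K[0,0]; b=(v-K[1,2])/K[1,1]; r=np.hypot(a,b)+1e-9
    k=np.tan(np.minimum(r,1.5))/r
    P=np.stack([a*k*d,b*k*d,d],-1); T=c["T_tool_cam"]; P=P@T[:3,:3].T+T[:3,3]
    W=P@cv2.Rodrigues(np.array(s["tcp_rot"]))[0].T+s["tool_pos"]; W[(d==0)|(r>1.4)]=np.nan
    return im,W,s
def sel(W,c,r,z0,z1):
    W=W.reshape(-1,3); m=(np.hypot(W[:,0]-c[0],W[:,1]-c[1])<r)&(W[:,2]>z0)&(W[:,2]<z1); return W[m]
E
python3 - <<'E'
from h import *
im,W,s=wcloud()
P=sel(W,(.489,.236),.05,.184,.196); print(len(P),circ(P,.0325),circ(P),np.median(P[:,2]))
P=sel(W,(.489,.236),.05,.155,.18); print(len(P),circ(P,.031))
cv2.imwrite("pics/w1.png",im)
E
```

```text
893 (array([0.4892, 0.2357]), 1.19) (array([0.4887, 0.2358, 0.0313]), 0.56) 0.19012741778181053
1177 (array([0.4909, 0.2351]), 1.15)
```

View pics/w1.png

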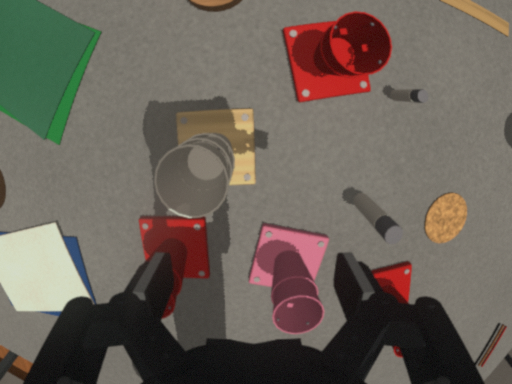

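The wrist view shows the white pot at (195,175), with its rim clear of the fingers and its fit agreeing with the other cameras. Descending with the fingers around it.

>>> carry_out(series="-.001 .0275 0 0;0 .0275 0 0;0 0 0 0;0 0 -.03 0;0 0 -.03 0;0 0 -.03 0;0 0 -.02 0;0 0 -.012 0;0 0 -.012 0;0 0 0 0;0 0 0 0")

```text
time: 4.47
tool_pos: [0.4898, 0.2325, 0.168]
tcp_rot: [-3.109, -0.447, -0.002]
wrist_force: [-0.4, -0.2, -0.4]
width: 0.998
grip_force: 0.0
```

Run:
```python
from h import *
im,W,s=wcloud()
P=sel(W,(.489,.236),.05,.184,.196); print(len(P),circ(P,.0325),circ(P)); print(s["tool_pos"],s["wrist_force"])
cv2.imwrite("pics/w2.png",im)
```

```text
4474 (array([0.4894, 0.2366]), 1.52) (array([0.4893, 0.2365, 0.0319]), 0.98)
[0.4898308  0.23247959 0.16803297] [-0.40753171 -0.17007335 -0.41303279]
```

View pics/w2.png

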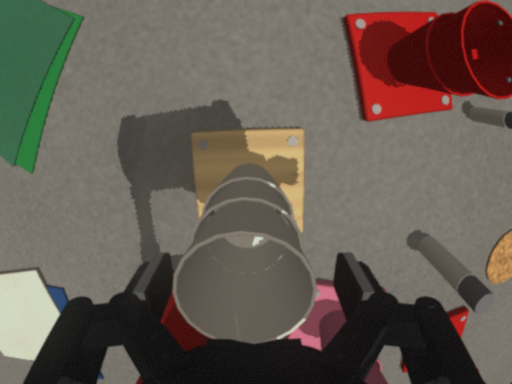

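The fingers straddle the pot rim, at columns 173–315, which sits about 4 mm towards the left finger. I'll correct that and then close.

>>> carry_out(series="-.0005 .0038 0 0;0 0 0 0;0 0 0 0")

```text
time: 4.9
tool_pos: [0.4888, 0.2364, 0.1675]
tcp_rot: [-3.109, -0.448, -0.001]
wrist_force: [0.6, 0.4, 0.5]
width: 1.001
grip_force: 0.0
```

>>> carry_out(series="0 0 0 0;0 0 0 0;0 0 0 0;0 0 0 0;0 0 0 0;0 0 0 0;0 0 0 0;0 0 0 0", jaw=-1, grip_force=40)

```text
time: 5.9
tool_pos: [0.489, 0.2365, 0.168]
tcp_rot: [-3.109, -0.447, -0.001]
wrist_force: [-2.9, 0.4, 5.3]
width: 0.755
grip_force: 43.6
```

>>> carry_out(series="0 0 .001 0;0 0 .001 0;0 0 .001 0;0 0 .001 0;0 0 .001 0;0 0 .001 0;0 0 .001 0;0 0 .001 0")

```text
time: 6.9
tool_pos: [0.4896, 0.2362, 0.1766]
tcp_rot: [3.11, 0.448, 0.003]
wrist_force: [-0.5, -0.4, -2.1]
width: 0.749
grip_force: 47.2
```

>>> carry_out(series="0 0 .004 0;0 0 .004 0;0 0 .006 0;0 0 .006 0;0 0 .008 0;0 0 .008 0;0 0 .008 0;0 0 .008 0;0 0 .008 0;0 0 .008 0;0 0 .008 0;0 0 .008 0;0 0 0 0")

```text
time: 8.52
tool_pos: [0.4893, 0.2364, 0.2603]
tcp_rot: [-3.109, -0.447, -0.003]
wrist_force: [-0.8, -0.0, -1.2]
width: 0.755
grip_force: 47.2
```

Run:
```python
from h import *
im,W,s=wcloud(); print(s["tool_pos"],s["wrist_force"])
im2,W2=cloud("scene")
P=sel(W2,(.489,.236),.06,.1,.16); print(np.percentile(P[:,2],[90,99]),P[:,2].max())
P=sel(W2,(.489,.236),.06,.16,.3); print("lifted z",np.percentile(P[:,2],[1,5,95,99]))
for lo in np.arange(.14,.3,.01):
    print(round(lo,2),len(sel(W2,(.489,.236),.06,lo,lo+.01)),end="; ")
P=sel(W,tuple(s["tool_pos"][:2]),.045,s["tool_pos"][2]+.008,s["tool_pos"][2]+.03); print(np.percentile(P[:,2],[5,50,95]),circ(P,.0325))
cv2.imwrite("pics/l.png",np.hstack([cv2.resize(im2[60:260,240:440],(400,400)),cv2.resize(im,(400,300))[:, :].copy() if 0 else cv2.resize(im,(400,400))]))
```

```text
[0.48930477 0.23641327 0.26032076] [-0.78727087 -0.03575125 -1.22051525]
[0.14748414 0.15072339] 0.15230641699029246
lifted z [0.19582858 0.20410697 0.28817491 0.29830643]
0.14 287; 0.15 24; 0.16 0; 0.17 0; 0.18 0; 0.19 60; 0.2 96; 0.21 101; 0.22 118; 0.23 124; 0.24 137; 0.25 259; 0.26 350; 0.27 396; 0.28 255; 0.29 86; [0.26946926 0.27872162 0.28654545] (array([0.4908, 0.2364]), 1.66)
```

View pics/l.png

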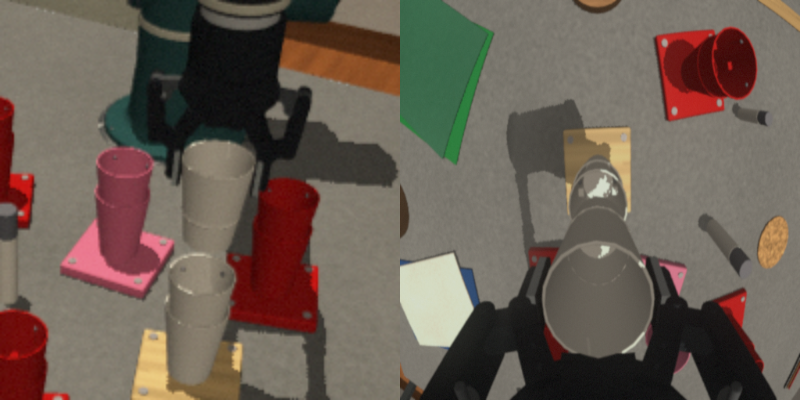

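The loose pot is out and hangs upright between the fingers. The second pot's rim is still at 0.148 m. Moving to the coaster.

>>> carry_out(series="0 -.0125 .01 0;.0005 -.03 .01 0;.0005 -.04 0 0;.0005 -.04 0 0;.0005 -.04 0 0;.0005 -.04 0 0;.0005 -.04 0 0;.0005 -.04 0 0;.0 -.04 0 0;0 -.04 0 0;0 -.03 0 0;0 -.02 0 0;0 -.01 0 0;0 0 0 0;0 0 0 0")

```text
time: 10.5
tool_pos: [0.4923, -0.1855, 0.2792]
tcp_rot: [-3.109, -0.448, 0.0]
wrist_force: [0.2, 0.4, -1.7]
width: 0.753
grip_force: 47.2
```

Run:
```python
from h import *
im,W,s=wcloud(); print(s["tool_pos"],s["wrist_force"])
hsv=cv2.cvtColor(im,cv2.COLOR_BGR2HSV)
m=((hsv[...,0]>8)&(hsv[...,0]<22)&(hsv[...,1]>120))&(np.hypot(W[...,0]-.493,W[...,1]+.187)<.08)&(abs(W[...,2])<.02)
P=W[m]; print("coaster",len(P),P.min(0),P.max(0))
# edge fit: outer points by angle
c=np.array([.4927,-.1865]);D=P[:,:2]-c;r=np.hypot(*D.T);a=np.degrees(np.arctan2(D[:,1],D[:,0]))//10
E=np.array([P[a==k][np.argmax(r[a==k])] for k in np.unique(a)]);print(circ(E[np.hypot(*(E[:,:2]-c).T)>.044],.05),len(E))
t=s["tool_pos"];P=sel(W,t[:2],.045,t[2]+.015,t[2]+.03); print(circ(P,.0325),circ(P))
```

```text
[ 0.49230302 -0.18553244  0.27924687] [ 0.23262395  0.41505792 -1.66380095]
coaster 3676 [ 0.44445362 -0.23536056  0.00310934] [ 0.54052747 -0.13833662  0.00895713]
(array([ 0.4917, -0.187 ]), 1.37) 36
(array([ 0.4934, -0.1857]), 1.4) (array([ 0.4932, -0.1858,  0.0318]), 0.84)
```

>>> carry_out(series="-.001 -.001 -.02 0;0 0 -.03 0;0 0 -.03 0;0 0 -.03 0;0 0 -.03 0;0 0 -.025 0;0 0 -.015 0;0 0 -.01 0;0 0 -.008 0;0 0 -.002 0;0 0 0 0")

```text
time: 11.92
tool_pos: [0.4917, -0.1875, 0.0797]
tcp_rot: [3.109, 0.447, 0.001]
wrist_force: [0.8, -0.7, -0.3]
width: 0.754
grip_force: 47.2
```

>>> carry_out(series="0 0 -.001 0;0 0 -.001 0;0 0 -.001 0;0 0 0 0;0 0 0 0")

```text
time: 12.55
tool_pos: [0.4913, -0.1873, 0.0763]
tcp_rot: [-3.11, -0.447, 0.0]
wrist_force: [0.2, 0.3, -1.0]
width: 0.754
grip_force: 47.2
```

>>> carry_out(series="0 0 -.001 0;0 0 -.001 0;0 0 0 0")

```text
time: 12.92
tool_pos: [0.4912, -0.1873, 0.0741]
tcp_rot: [-3.109, -0.447, 0.0]
wrist_force: [-0.3, -0.2, -0.6]
width: 0.751
grip_force: 47.2
```

>>> carry_out(series="0 0 -.001 0;0 0 0 0")

```text
time: 13.18
tool_pos: [0.4912, -0.1873, 0.0732]
tcp_rot: [-3.11, -0.447, 0.0]
wrist_force: [-0.2, 0.1, 0.3]
width: 0.744
grip_force: 47.2
```

>>> carry_out(series="0 0 -.001 0;0 0 0 0")

```text
time: 13.42
tool_pos: [0.4916, -0.1873, 0.0732]
tcp_rot: [3.11, 0.447, 0.001]
wrist_force: [-2.2, 1.1, 4.4]
width: 0.756
grip_force: 47.5
```

The pot has touched down: the arm stopped at 0.0732 m with 4.4 N. Releasing it.

>>> carry_out(series="0 0 0 0;0 0 0 0;0 0 0 0;0 0 0 0;0 0 0 0;0 0 0 0", jaw=1)

```text
time: 14.18
tool_pos: [0.4913, -0.1873, 0.0723]
tcp_rot: [-3.11, -0.447, 0.0]
wrist_force: [-0.5, 0.5, -0.1]
width: 0.998
grip_force: 0.0
```

>>> carry_out(series="0 0 .01 0;0 0 .02 0;0 0 .03 0;0 0 .04 0;0 0 .04 0;0 0 .04 0;0 0 .03 0;0 0 0 0")

```text
time: 15.18
tool_pos: [0.4931, -0.1881, 0.2865]
tcp_rot: [3.106, 0.447, 0.01]
wrist_force: [0.5, 0.5, -0.4]
width: 1.0
grip_force: 0.0
```

Run:
```python
from h import *
im,W,s=wcloud(); print(s["tool_pos"],s["wrist_force"])
P=sel(W,(.4925,-.187),.05,.088,.104); print("rim",len(P),np.median(P[:,2]),circ(P,.0325),circ(P))
P=sel(W,(.4925,-.187),.02,-.01,.03); print("floor",len(P),np.median(P,0))
P=sel(W,(.474,-.003),.04,.125,.14); print("stick top",len(P),P.mean(0),(P.min(0)+P.max(0))/2)
P=sel(W,(.474,-.003),.04,.03,.12); print("stick",len(P),circ(P,.013))
cv2.imwrite("pics/w3.png",im)
```

```text
[ 0.49308247 -0.18808949  0.28651175] [ 0.52917028  0.49513436 -0.3899966 ]
rim 520 0.09494712150204834 (array([ 0.4924, -0.1877]), 1.22) (array([ 0.4917, -0.1879,  0.0312]), 0.6)
floor 560 [ 0.49084565 -0.18794782  0.00976637]
stick top 394 [ 0.47440591 -0.00464207  0.13054843] [ 0.47342978 -0.00311685  0.1289973 ]
stick 645 (array([ 0.4732, -0.0026]), 0.29)
```

View pics/w3.png

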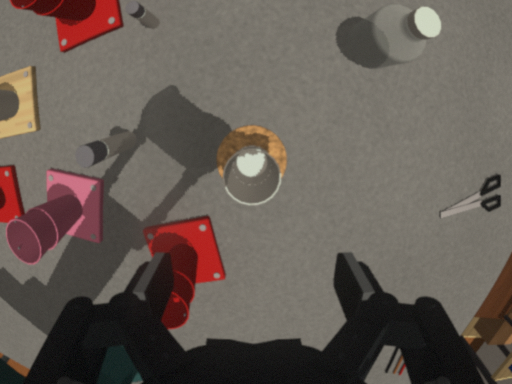

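The pot stands upright in the middle of the coaster, with its rim at 0.095 m and centre at (0.492, -0.188). Going for the large stick, seen at (100,150).

>>> carry_out(series="-.004 .02 0 0;-.004 .035 0 0;-.004 .04 0 0;-.004 .04 0 0;-.0035 .03 -.02 0;0 .015 -.02 0;0 .005 -.02 0;0 0 -.02 0;0 0 0 0;0 0 0 0")

```text
time: 16.48
tool_pos: [0.4713, -0.0019, 0.2021]
tcp_rot: [-3.109, -0.448, 0.002]
wrist_force: [-0.7, 0.8, -0.2]
width: 0.998
grip_force: 0.0
```

Run:
```python
from h import *
im,W,s=wcloud(); print(s["tool_pos"],s["wrist_force"])
P=sel(W,(.474,-.003),.04,.125,.14); print("top",len(P),P.mean(0),(P.min(0)+P.max(0))/2)
P=sel(W,(.474,-.003),.04,.03,.12); print("stick",len(P),circ(P,.013))
```

```text
[ 0.47127782 -0.00188324  0.20207072] [-0.71635285  0.8223386  -0.18659373]
top 943 [ 0.47512681 -0.00268499  0.1305569 ] [ 0.47419699 -0.00299948  0.12898096]
stick 714 (array([ 0.4736, -0.0032]), 0.14)
```

Target is (0.474, -0.003), with the TCP at 0.107 m.

>>> carry_out(series=".0027 -.001 0 0;0 0 -.02 0;0 0 -.025 0;0 0 -.025 0;0 0 -.018 0;0 0 -.007 0;0 0 0 0;0 0 0 0")

```text
time: 17.52
tool_pos: [0.4754, -0.0034, 0.1083]
tcp_rot: [3.109, 0.447, 0.003]
wrist_force: [-0.3, -0.8, 0.4]
width: 1.001
grip_force: 0.0
```

>>> carry_out(series="0 0 0 0;0 0 0 0;0 0 0 0;0 0 0 0;0 0 0 0;0 0 0 0;0 0 0 0;0 0 0 0;0 0 0 0;0 0 0 0", jaw=-1, grip_force=30)

```text
time: 18.77
tool_pos: [0.4746, -0.0032, 0.1075]
tcp_rot: [-3.109, -0.447, -0.0]
wrist_force: [-0.7, 2.4, 4.6]
width: 0.296
grip_force: 30.0
```

>>> carry_out(series="0 0 .003 0;0 0 .005 0;0 0 .01 0;0 0 .02 0;0 0 .03 0;0 0 .03 0;0 0 .02 0;0 0 .01 0;0 0 0 0")

```text
time: 19.9
tool_pos: [0.4749, -0.0034, 0.236]
tcp_rot: [3.109, 0.447, 0.002]
wrist_force: [0.6, -0.7, -0.5]
width: 0.297
grip_force: 29.7
```

>>> carry_out(series=".003 -.01 0 0;.003 -.02 0 0;.003 -.03 0 0;.003 -.03 0 0;.003 -.03 0 0;.003 -.03 0 0;0 -.02 0 0;0 -.01 0 0;0 -.004 0 0;0 0 0 0;0 0 0 0;0 0 0 0")

```text
time: 21.4
tool_pos: [0.4926, -0.1867, 0.2354]
tcp_rot: [-3.109, -0.449, -0.0]
wrist_force: [0.4, -0.7, -0.7]
width: 0.293
grip_force: 29.7
```

Run:
```python
from h import *
im,W,s=wcloud(); t=s["tool_pos"]; print(t,s["wrist_force"])
P=sel(W,(.4925,-.187),.05,.088,.100); print("rim",len(P),circ(P,.0325),circ(P))
for n in("wrist","scene","top"):
    X=W if n=="wrist" else cloud(n)[1]
    for a,b in((.112,.15),(.15,.19),(.19,.215)):
        P=sel(X,t[:2],.025,a,b)
        if len(P)>8: print(n,a,len(P),circ(P,.013),P[:,2].min())
    P=sel(X,t[:2],.05,.088,.100); print(n,"rim",circ(P,.0325))
cv2.imwrite("pics/w4.png",im)
```

```text
[ 0.49256851 -0.18673349  0.23539638] [ 0.37895168 -0.65560022 -0.67403751]
rim 548 (array([ 0.4918, -0.1879]), 1.19) (array([ 0.4921, -0.1878,  0.0313]), 0.54)
wrist 0.112 229 (array([ 0.4918, -0.187 ]), 0.17) 0.12933892034614178
wrist 0.15 673 (array([ 0.4918, -0.1872]), 0.16) 0.15004378245900446
wrist 0.19 663 (array([ 0.4918, -0.1873]), 0.16) 0.19005078407588955
wrist rim (array([ 0.4918, -0.1879]), 1.19)
scene 0.112 82 (array([ 0.4908, -0.1864]), 0.82) 0.1290511272087167
scene 0.15 170 (array([ 0.4908, -0.1866]), 0.97) 0.15022833662620505
scene 0.19 110 (array([ 0.4912, -0.1866]), 0.87) 0.19018313596225755
scene rim (array([ 0.491 , -0.1863]), 1.39)
top 0.15 24 (array([ 0.4927, -0.1871]), 0.15) 0.1528291496447145
top 0.19 14 (array([ 0.493 , -0.1869]), 0.26) 0.19271036976593203
top rim (array([ 0.4909, -0.1864]), 0.73)
```

View pics/w4.png

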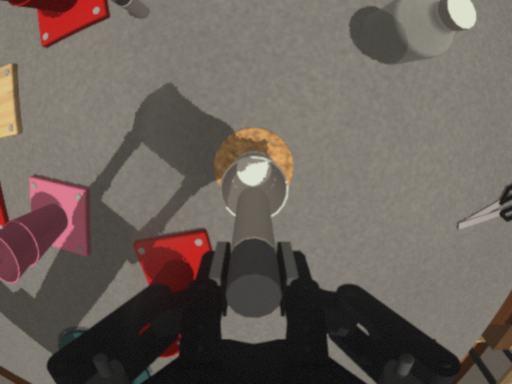

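The stick hangs vertically at (253,265), aligned with the pot at (253,185) to within 1 mm. Lowering it.

>>> carry_out(series="-.0003 -.0005 -.01 0;0 0 -.02 0;0 0 -.02 0;0 0 -.02 0;0 0 -.02 0;0 0 -.012 0;0 0 -.008 0;0 0 -.003 0;0 0 0 0;0 0 0 0")

```text
time: 22.8
tool_pos: [0.4927, -0.188, 0.123]
tcp_rot: [3.109, 0.447, 0.002]
wrist_force: [-0.4, -0.5, -0.9]
width: 0.298
grip_force: 29.7
```

>>> carry_out(series="0 0 -.001 0;0 0 -.001 0;0 0 -.001 0;0 0 0 0")

```text
time: 23.3
tool_pos: [0.4921, -0.1878, 0.1191]
tcp_rot: [-3.109, -0.447, 0.0]
wrist_force: [0.2, 0.4, -1.1]
width: 0.297
grip_force: 29.7
```

>>> carry_out(series="0 0 -.001 0;0 0 0 0")

```text
time: 23.55
tool_pos: [0.4921, -0.1878, 0.1181]
tcp_rot: [-3.109, -0.447, 0.0]
wrist_force: [0.2, -0.1, -0.5]
width: 0.291
grip_force: 29.7
```

>>> carry_out(series="0 0 -.001 0;0 0 0 0")

```text
time: 23.8
tool_pos: [0.4921, -0.1878, 0.1172]
tcp_rot: [-3.109, -0.447, 0.0]
wrist_force: [0.3, 0.4, -0.9]
width: 0.298
grip_force: 29.7
```

>>> carry_out(series="0 0 -.0007 0;0 0 0 0")

```text
time: 24.05
tool_pos: [0.4922, -0.1878, 0.1166]
tcp_rot: [3.11, 0.447, 0.0]
wrist_force: [0.3, 0.4, -0.9]
width: 0.292
grip_force: 29.9
```

>>> carry_out(series="0 0 -.0007 0;0 0 0 0")

```text
time: 24.3
tool_pos: [0.4925, -0.1878, 0.1165]
tcp_rot: [3.109, 0.447, 0.001]
wrist_force: [-1.3, 1.4, 4.7]
width: 0.299
grip_force: 30.3
```

The stick is on the pot floor at 4.7 N. Releasing and retreating.

>>> carry_out(series="0 0 0 0;0 0 0 0;0 0 0 0;0 0 0 0;0 0 0 0;0 0 0 0;0 0 0 0;0 0 0 0", jaw=1)

```text
time: 25.3
tool_pos: [0.4922, -0.1878, 0.1159]
tcp_rot: [3.11, 0.447, 0.0]
wrist_force: [-0.2, -0.3, -0.4]
width: 0.996
grip_force: 0.0
```

>>> carry_out(series="0 0 .01 0;0 0 .02 0;0 0 .03 0;0 0 .03 0;0 0 .03 0;0 0 .03 0;0 0 0 0;0 0 0 0")

```text
time: 26.3
tool_pos: [0.4919, -0.1877, 0.2656]
tcp_rot: [-3.109, -0.447, 0.001]
wrist_force: [-0.2, -0.8, -0.4]
width: 1.001
grip_force: 0.0
```

Run:
```python
from h import *
im,W,s=wcloud(); t=s["tool_pos"]; print(t,s["wrist_force"],s["width"])
i2,X=cloud("scene")
for n,Y in(("w",W),("s",X)):
    for a,b in((.1,.12),(.12,.135)): P=sel(Y,(.492,-.187),.025,a,b); print(n,a,len(P),circ(P,.013) if len(P)>8 else "")
    P=sel(Y,(.492,-.187),.025,.1,.2); print("top",np.percentile(P[:,2],[50,98]))
    P=sel(Y,(.492,-.187),.05,.088,.1); print("rim",circ(P,.0325))
P=sel(X,(.489,.236),.06,.1,.2); print("held",np.percentile(P[:,2],[90,99]))
cv2.imwrite("pics/end.png",cv2.resize(i2,(800,600)))
```

```text
[ 0.49186784 -0.18768866  0.26555133] [-0.23107687 -0.77571149 -0.42940317] 1.000985133873109
w 0.1 112 (array([ 0.4917, -0.188 ]), 0.17)
w 0.12 103 (array([ 0.4917, -0.188 ]), 0.15)
top [0.13938625 0.14103384]
rim (array([ 0.4918, -0.1878]), 1.48)
s 0.1 75 (array([ 0.4904, -0.1873]), 0.82)
s 0.12 54 (array([ 0.491 , -0.1871]), 0.65)
top [0.12771465 0.1425778 ]
rim (array([ 0.4896, -0.1875]), 2.17)
held [0.1479041  0.15080395]
```

View pics/end.png

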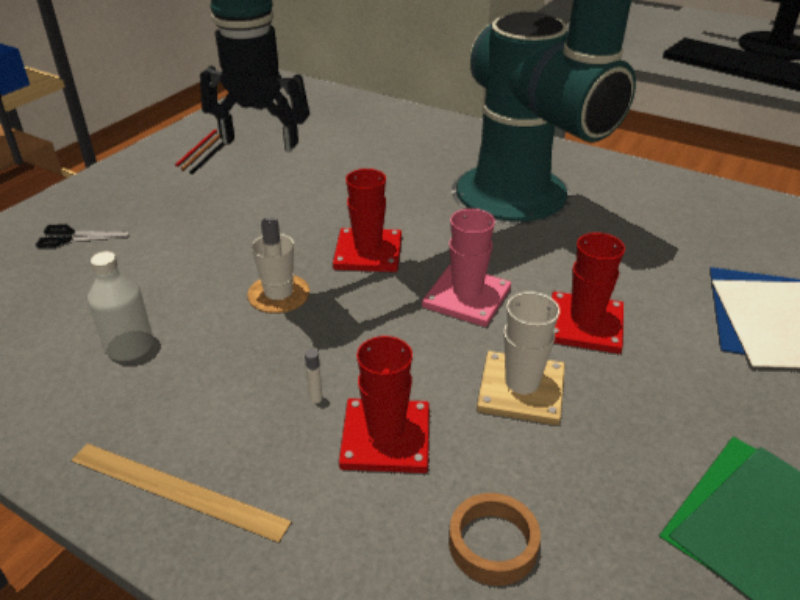

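The pot stands on the coaster at (275,265) with the stick upright in it, cap up. The held pot and the bystanders have not moved, and the gripper is clear. Handing in.

```bash
python3 -c "
from workcell import bot
print(bot.finish_job())"
```

```text
the job is handed in; nothing more can be done
None
```

Job handed in at about 26 s of the 64 s allowed: the pot stands upright mid-coaster with the large glue stick in it, cap up, and the second pot, small stick, bottle and tape roll are where they were.

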